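Clamp the domed stake to the first click

TASK

Two forming stakes are held on the bench, each under a strap clamp with a torque-limiting lever. Tighten the clamp of the stake with the round domed head by swinging its lever clockwise (seen from above) until the clutch clicks once, stop there before a second click, and let go of the lever without slackening it again. Leave the lever of the square flat-headed stake where it is.

Things in the scene. Friction and masses are not known exactly. Their poses are not given: they have to be found in the camera images.
- dome_knob (a point): Upright round wooden knob, 22 mm thick, on the end of the domed stake's clamp lever. Point: on its axis, 120 mm above the bench; knob top 20 mm above it, lever (18 mm wide) 25 mm below. x axis: level, along the lever to the vertical spindle it turns about, 115 mm away; z up. Knob is on the robot's side of the spindle; the stake (round head 66 mm, top at 130 mm) is 88 mm beyond it.
- dome_bolt (a joint): Turn of the clamp bolt under that lever, rad, growing clockwise from above: 0 is fully tight, its end stop; starts slack at -0.75 to -0.35. Until tight, lever and bolt turn together with about 3 N at the knob (5 N gripped hard); turned anticlockwise it loosens as easily. A round steel clutch housing, 70 mm across, top 107 mm above the bench, turns with the lever about the spindle.
- dome_clutch (a joint): Clockwise slip of that lever past its bolt, rad. 0 to 0.03 until the bolt is tight; then resistance rises to a peak of 6 N (14 N if gripped hard) at 0.12, falls by half or more over the first click, 0.25, and the lever settles in the first notch, 0.5; pushed on, it rises again to the second click at 0.75. Seen as the lever leaving the line of the brass bar (44 mm long) on top of the bolt.
- flat_knob (a point): The same knob on the other clamp, that of the stake with the square flat head (60 x 60 mm, top 123 mm above the bench); same sizes and axes. The two clamps stand left and right on the bench on dark base plates 190 x 110 mm; which is which varies. Not to be moved.

How it is judged (in metres and radians):
At the end, for the whole second after the job is handed in: The domed stake's clamp bolt is tight (within 10 degrees, 0.17 rad), its clutch has slipped past the first click (0.27 rad or more) and not to the second (under 0.73 rad), and the flat stake's knob is within 15 mm of where it was (value of joint dome_bolt above -0.17 rad and value of joint dome_clutch between 0.27 and 0.73 rad and distance of flat_knob from where it was at the start of the episode below 0.015 m); the robot touches nothing.
It fails at once if the domed stake's clutch clicks a second time (value of joint dome_clutch above 0.76 rad).
It fails at once if the flat stake's lever is moved by more than 15 mm (distance of flat_knob from where it was at the start of the episode above 0.015 m).
It also fails if it takes over 45 s, if anything falls off the work surface, if the arm or the gripper's body presses on something with over 40 N, if the wrist force passes 120 N, or if a joint passes its speed limit or range.

ROBOT

A 7-joint arm with a two-finger parallel gripper is mounted at the origin on the work surface. World frame = base frame: x ahead of the robot, y to its left, z up, the work surface at z = 0. Lengths are in mm, angles in rad, forces in N, time in s.
With the tool pointing down it reaches from about 400 to 875 mm from the base axis. Payload 4.4 kg.
Tool frame: the origin (TCP) lies at the very end of the fingers, on their centre line; the grasp point (between the pads) lies 19 mm behind it; z points along the fingers, x is the direction in which the jaws open and shut, and the axes are right-handed (so a half turn about z gives the same grasp; the last joint's range is limited). The gripper opens to 85 mm and grips with 20 to 120 N. Pads are 22 mm wide; open, the fingers measure 114 mm over their backs; the gripper's body (76 mm by 85 mm) begins 54 mm behind the grasp point. The pads swing forward as they close: fully open they stand 13 mm farther back than shut.
Start: joints at [1.137, 0.628, 0.038, 1.517, -0.027, 0.996, -0.02], TCP at [233.744, -606.532, 231.313] pointing down, gripper open.
Joint ranges: [-3.06, 3.06], [-0.37, 2.12], [-1.25, 1.32], [0.18, 2.47], [-1.1, 4.24], [0.23, 1.98], [-2.94, 2.94]. Speed limits (rad/s): [2.57, 2.57, 3.14, 3.14, 3.14, 3.14, 3.14].

INTERFACE

Orientations are given as [roll, pitch, yaw] about the fixed x, y, z axes, in that order (R = Rz(yaw) Ry(pitch) Rx(roll)).
In Python, from cell import telemetry, get_image, get_calibration, ctrl gives the robot as it stands. The module is installed in compiled form; this text tells all that it offers.
- The arm moves only by the tool arm_command, never from a script. Its arguments are lists of equal length, an entry for each row: "rot": the turn, a rotation vector about the world's x, y, z in degrees, a list of three; "slide": the shift along the world's x, y, z in mm, a list of three; "gripper": the finger opening in mm, from 0 to 85.4. A call has 1 to 5 rows; each row shifts and turns the pose as measured when the row begins; what a row does not reach is not made up. A row lasts 1/12 s, in which the tool goes at most 41.7 mm and 7.16 degrees, less where a joint would pass 70% of its speed; a pose out of reach is approached as far as the arm can. A call with a gripper value outside its range is refused whole. The fingers move at their own pace and stop on an object; the grip force is fixed at half the most. Time passes only in rows, so rows that do not move let the fingers close. It gives the time, the measured TCP pose, the force and the opening at its end, in the units of the state.
- telemetry.read_state(): the state, without advancing time (a new reading comes with each control period).
- get_image(name): name is "side" or "top"; returns (picture, depth): 420x560x3 uint8, red, green, blue; 420x560 float32, mm along the optical axis (not along the pixel's ray), 0 where there is no reading.
- get_calibration(name): a dict with "fx", "fy", "cx", "cy" (pixels), "xyz" and "attitude" of the camera in the world. Camera axes: x right, y up, looking along -z (the intrinsics and any distortion apply to the point x, -y, -z); pixel columns grow to the right and rows downward; lengths in mm; the calibration is good to about 2 mm. A picture is of the moment at which its call begins. get_calibration takes no time and is no camera call.
- ctrl.finish_job(): hands the job in, once; it reports no verdict.
The state is a dict: "clock": time; "qpos": joint angles; "qd": joint speeds; "tau": joint torques, N m; "eef_pos": TCP position; "tool_rot": TCP orientation; "force": force on the tool from outside, world axes, zero at the start; "torque": the same for the moment, N m; "width": finger opening in mm.
Only numpy, scipy, OpenCV 4.12 (cv2) and the standard library are available. Lean on these libraries where they do the work, as an engineer would, in place of code of your own. Each camera call takes 0.05 s, during which the arm holds its last target.

## Working session

There is one attempt and no reset: what is moved stays moved. The work goes in short steps, Python scripts to look and compute and a tool call to move; the robot and the scene stay as the last step left them, time stands still between calls to the robot, and variables do not carry over. Pictures are saved under pics/ and viewed, and the job is handed in when it is done.

Besides the shell and the picture viewer there is one more tool, called after "Emit:" as name(argument=value, ...) on one line, values as JSON. arm_command: Moves the arm, as the interface text tells. Its arguments: {"type":"object","properties":{"rot":{"type":"array"},"slide":{"type":"array"},"gripper":{"type":"array"}},"required":["rot","slide","gripper"]}

```bash
mkdir -p pics
cat > h.py <<'E'
import numpy as np, cv2
from scipy.spatial.transform import Rotation as R
from cell import telemetry, get_image, get_calibration, ctrl
def px2w(name,u,v,d):
    c=get_calibration(name)
    x=(u-c['cx'])/c['fx']*d; y=(v-c['cy'])/c['fy']*d
    return np.array(c['xyz'])+R.from_euler('xyz',c['attitude']).as_matrix()@np.array([x,-y,-d])
def cloud(name,dep):
    c=get_calibration(name); v,u=np.mgrid[:420,:560]
    P=np.stack([(u-c['cx'])/c['fx']*dep,-(v-c['cy'])/c['fy']*dep,-dep],-1)
    return P@R.from_euler('xyz',c['attitude']).as_matrix().T+np.array(c['xyz'])
E
python3 - <<'E'
from h import *
for n in ('top','side'):
    im,d=get_image(n); cv2.imwrite(f'pics/{n}0.png',im[...,::-1]); np.save(f'pics/{n}0.npy',d); print(n,get_calibration(n))
print(telemetry.read_state())
E
```

```text
top {'fx': 452.3663854682335, 'fy': 452.3663854682335, 'cx': 284.0678404846715, 'cy': 209.04620303333223, 'xyz': array([ 470.09582838,    9.59753104, 1002.48892575]), 'attitude': array([ 0.10934857, -0.03402574, -1.5486789 ])}
side {'fx': 516.3168449867825, 'fy': 516.3168449867825, 'cx': 285.179096999669, 'cy': 208.61006359437494, 'xyz': array([350.9100177 , 711.63520419, 756.77816014]), 'attitude': array([ 0.86508115, -0.00648742, -2.86048305])}
{'clock': 0.1, 'qpos': array([ 1.13723557,  0.62929387,  0.0384488 ,  1.51824151, -0.026982  ,
        0.99632293, -0.01998971]), 'qd': array([ 0.00030412, -0.00130637, -0.00072317, -0.00399012, -0.00152548,
        0.00075975, -0.00142848]), 'tau': array([ 3.62332168e-03, -5.64535511e+01,  1.23091813e+00, -1.93972099e+01,
        1.13735773e-02,  5.44714741e-03, -3.96245809e-06]), 'eef_pos': array([ 233.51352876, -606.0088057 ,  230.46353114]), 'tool_rot': array([ 3.14155574e+00,  1.74714068e-03, -1.20301819e+00]), 'force': array([ 0.24855716,  0.50537186, -0.04803152]), 'torque': array([-0.04114319, -0.03924311,  0.01004675]), 'width': 85.85573265913341}
```

View pics/top0.png

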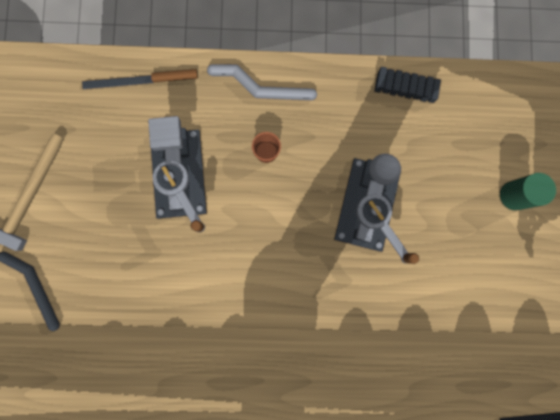

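View pics/side0.png

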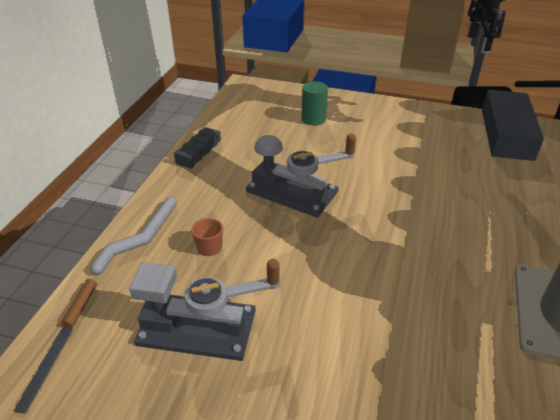

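The domed stake is on the right in the top view: head (385,170), spindle (375,210), knob (411,258). The flat one is on the left, with its knob at (197,226). I'll enlarge the domed clamp next.

Run:
```python
from h import *
im=cv2.imread('pics/top0.png'); cv2.imwrite('pics/c0.png',cv2.resize(im[140:280,320:440],None,fx=5,fy=5,interpolation=cv2.INTER_CUBIC)[:600*1])
d=np.load('pics/top0.npy'); W=cloud('top',d)
def show(m,n): 
    P=W[m]; print(n,len(P),P.mean(0).round(1),P.min(0).round(),P.max(0).round())
box=np.zeros(d.shape,bool); box[240:275,395:425]=1
m=box&(W[...,2]>125)&(W[...,2]<150);show(m,'knob')
box[:]=0; box[185:240,350:400]=1
m=box&(W[...,2]>100)&(W[...,2]<113); show(m,'housing')
box[:]=0; box[145:190,360:410]=1
m=box&(W[...,2]>110);show(m,'dome')
box[:]=0; box[210:240,185:210]=1
m=box&(W[...,2]>125)&(W[...,2]<150);show(m,'flatknob')
s=np.load('pics/side0.npy'); W=cloud('side',s)
box[:]=0; box[130:160,340:362]=1
m=box&(W[...,2]>125)&(W[...,2]<150);show(m,'knob side')
box[:]=0; box[145:180,280:325]=1
m=box&(W[...,2]>100)&(W[...,2]<113);show(m,'housing side')
```

```text
knob 115 [ 477.2 -267.3  138. ] [ 468. -280.  125.] [ 487. -258.  146.]
housing 756 [ 569.8 -200.7  105.3] [ 536. -235.  100.] [ 623. -168.  113.]
dome 742 [ 652.1 -217.4  130. ] [ 470. -253.  110.] [ 686.   10. 1002.]
flatknob 111 [529.4 148.4 139.1] [520. 139. 125.] [541. 159. 147.]
knob side 81 [ 476.3 -264.9  134.4] [ 466. -281.  126.] [ 486. -254.  141.]
housing side 350 [ 571.2 -196.4  105.5] [ 538. -231.  100.] [ 629. -167.  113.]
```

View pics/c0.png

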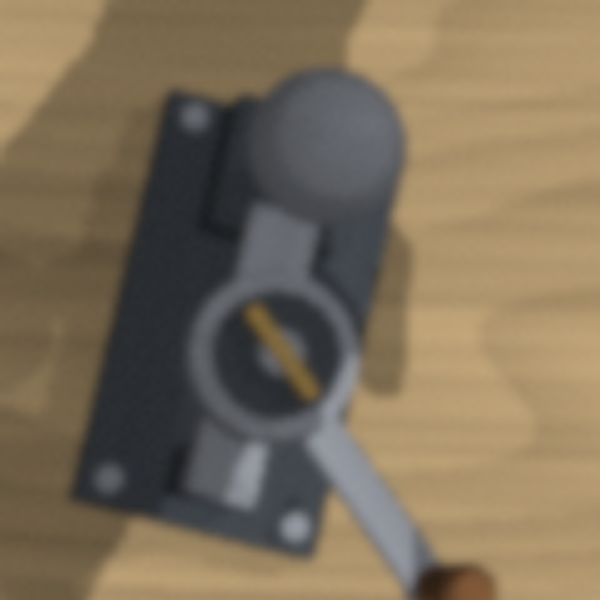

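Emit:
arm_command(rot=[[0,0,3],[0,0,3],[0,0,3],[0,0,3],[0,0,3]], slide=[[23,32,0],[23,32,0],[23,32,0],[23,32,0],[23,32,0]], gripper=[85,85,85,85,85])

```text
clock: 0.52
eef_pos: [340.0, -448.6, 227.5]
tool_rot: [3.132, 0.001, -0.951]
force: [0.4, -1.2, -1.1]
width: 85.2
```

Emit:
arm_command(rot=[[0,0,0],[0,0,0],[0,0,0],[0,0,0],[0,0,0]], slide=[[23,32,0],[23,32,0],[23,32,0],[23,32,0],[23,32,0]], gripper=[85,85,85,85,85])

```text
clock: 0.93
eef_pos: [457.4, -279.5, 226.3]
tool_rot: [3.132, 0.004, -0.95]
force: [0.7, -0.3, 0.3]
width: 85.0
```

Emit:
arm_command(rot=[[0.5,0,0],[0,0,0],[0,0,0],[0,0,0],[0,0,0]], slide=[[20,12,0],[0,0,-25],[0,0,-25],[0,0,0],[0,0,0]], gripper=[85,85,85,85,85])

```text
clock: 1.35
eef_pos: [486.8, -252.4, 175.3]
tool_rot: [-3.138, 0.014, -0.928]
force: [-0.4, 0.4, 0.4]
width: 85.0
```

Run:
```python
from h import *
print(telemetry.read_state()['eef_pos'],telemetry.read_state()['force'])
a,_=get_image('top'); b,_=get_image('side')
A=cv2.resize(a[150:300,330:480],(400,400)); B=cv2.resize(b[60:210,250:400],(400,400))
cv2.imwrite('pics/p1.png',np.hstack([A,B])[...,::-1])
```

```text
[ 486.8044771  -252.38279477  175.25815739] [-0.42310517  0.42446889  0.36103283]
```

View pics/p1.png

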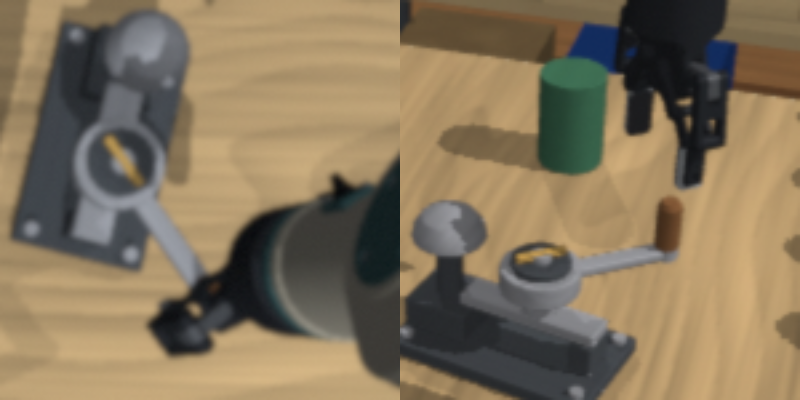

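The fingers are above the knob, but the TCP is about 18 mm past it along the push direction. I'll move back, then descend.

Emit:
arm_command(rot=[[0,0,0],[0,0,0],[0,0,0]], slide=[[-10,-15,0],[0,0,0],[0,0,0]], gripper=[85,85,85])

```text
clock: 1.7
eef_pos: [477.1, -270.6, 179.2]
tool_rot: [-3.136, 0.008, -0.932]
force: [0.3, -0.2, -0.6]
width: 85.1
```

Emit:
arm_command(rot=[[0,-0.5,0],[0,0,0],[0,0,0],[0,0,0],[0,0,0]], slide=[[0,0,-20],[0,0,-20],[0,0,-15],[0,0,0],[0,0,0]], gripper=[85,85,85,85,85])

```text
clock: 2.12
eef_pos: [479.6, -275.2, 128.8]
tool_rot: [-3.125, -0.009, -0.938]
force: [-0.0, -0.5, 1.1]
width: 85.4
```

Emit:
arm_command(rot=[[0,0,0],[0,0,0],[0,0,0],[0,0,0],[0,0,0]], slide=[[0,3,-10],[0,0,-6],[0,0,0],[0,0,0],[0,0,0]], gripper=[70,50,45,45,45])

```text
clock: 2.53
eef_pos: [481.8, -272.8, 114.8]
tool_rot: [-3.122, -0.014, -0.939]
force: [-0.1, -0.1, 0.2]
width: 44.9
```

```bash
cat > look.py <<'E'
from h import *
import sys
s=telemetry.read_state();print(s['eef_pos'].round(1),s['tool_rot'].round(3),s['force'].round(1),s['width'],s['clock'])
a,da=get_image('top'); b,db=get_image('side')
A=cv2.resize(a[150:300,330:480],(400,400),interpolation=cv2.INTER_CUBIC); B=cv2.resize(b[90:210,250:370],(400,400),interpolation=cv2.INTER_CUBIC)
cv2.imwrite(f'pics/{sys.argv[1]}.png',np.hstack([A,B])[...,::-1])
E
python3 look.py p2
```

```text
[ 481.8 -272.8  114.8] [-3.122 -0.014 -0.939] [-0.1 -0.1  0.2] 44.86247941537175 2.5333
```

View pics/p2.png

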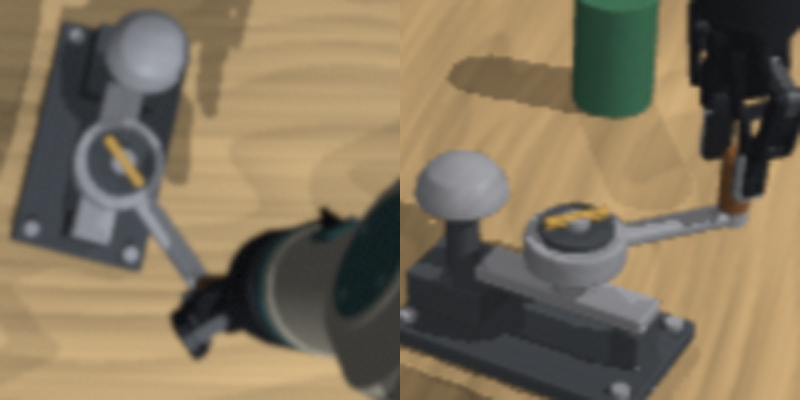

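The fingers straddle the knob without touching it. I'll start along the arc.

Emit:
arm_command(rot=[[0,0,-4],[0,0,-4],[0,0,-4],[0,0,-4],[0,0,0]], slide=[[-5,8,-1],[-5,8,0],[-5,9,0],[-4,9,0],[0,0,0]], gripper=[45,45,45,45,45])

```text
clock: 3.05
eef_pos: [465.0, -242.1, 115.6]
tool_rot: [-3.118, -0.022, -1.234]
force: [0.4, 0.1, 0.1]
width: 45.4
```

```bash
python3 look.py p3
```

```text
[ 465.  -242.1  115.6] [-3.118 -0.022 -1.234] [0.4 0.1 0.1] 45.44289101632461 3.05
```

View pics/p3.png

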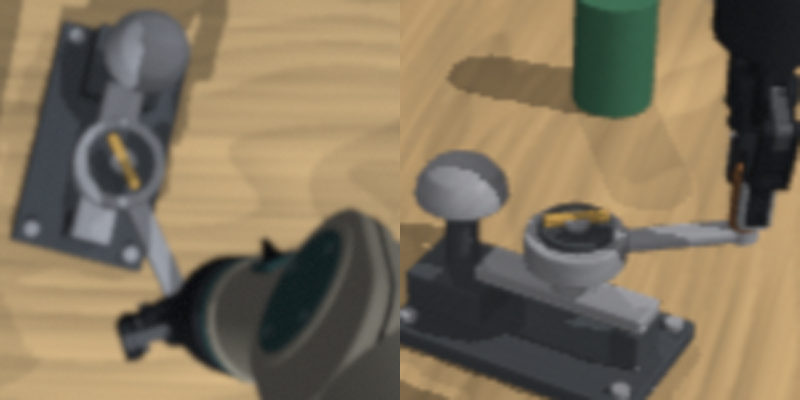

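Emit:
arm_command(rot=[[0,0,-3.5],[0,0,-3.5],[0,0,-3.5]], slide=[[-3,7,0],[-2,7,0],[-2,7,0]], gripper=[45,45,45])

```text
clock: 3.4
eef_pos: [461.7, -227.7, 116.7]
tool_rot: [-3.112, -0.03, -1.419]
force: [0.9, -3.3, -1.7]
width: 45.1
```

Emit:
arm_command(rot=[[0,0,-3.5],[0,0,-3.5]], slide=[[-1,7,0],[-1,7,0]], gripper=[45,45])

```text
clock: 3.57
eef_pos: [460.5, -216.8, 117.0]
tool_rot: [-3.109, -0.033, -1.547]
force: [-0.0, -2.3, -2.1]
width: 44.9
```

```bash
python3 look.py p4
```

```text
[ 460.5 -216.8  117. ] [-3.109 -0.033 -1.547] [-0.  -2.3 -2.1] 44.929826522738836 3.5667
```

View pics/p4.png

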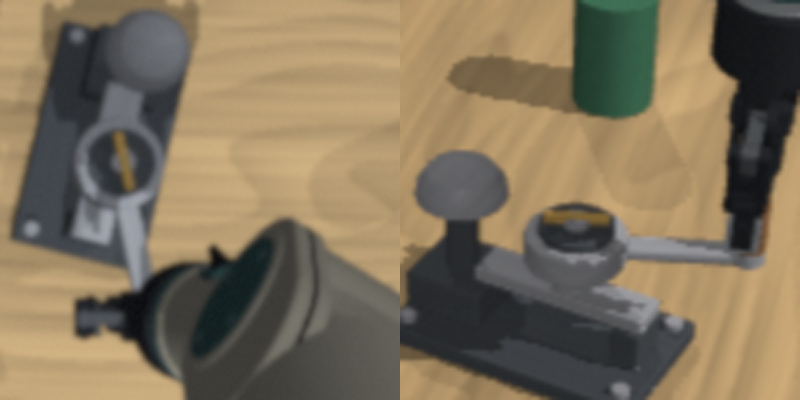

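Emit:
arm_command(rot=[[0.6,0.6,-3],[0.6,0.6,-3],[0.6,0.6,-3]], slide=[[-1,6,-1],[-1,6,-1],[-1,6,-1]], gripper=[45,45,45])

```text
clock: 3.92
eef_pos: [459.4, -202.3, 115.3]
tool_rot: [-3.139, -0.006, -1.698]
force: [0.5, -2.6, 2.3]
width: 45.2
```

```bash
python3 look.py p5
```

```text
[ 459.4 -202.3  115.3] [-3.139 -0.006 -1.698] [ 0.5 -2.6  2.3] 45.21657260906989 3.9167
```

View pics/p5.png

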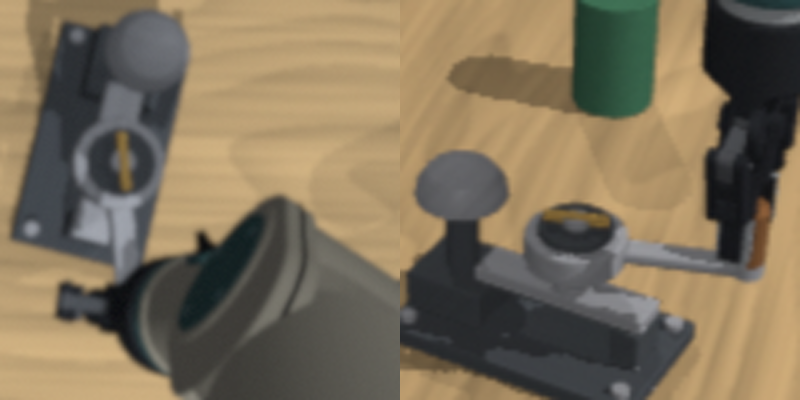

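Emit:
arm_command(rot=[[0,0,-1],[0,0,-1.5]], slide=[[0,6,-1],[0,6,0]], gripper=[45,45])

```text
clock: 4.18
eef_pos: [459.4, -192.3, 114.2]
tool_rot: [-3.138, -0.008, -1.74]
force: [0.3, -2.2, 0.5]
width: 44.9
```

```bash
sed -i 's/^A=.*; B=/A=cv2.resize(a[180:260,335:415],(400,400),interpolation=cv2.INTER_CUBIC); B=/' look.py; python3 look.py p6
```

```text
[ 459.4 -192.3  114.2] [-3.138 -0.008 -1.74 ] [ 0.3 -2.2  0.5] 44.868839721457626 4.1833
```

View pics/p6.png

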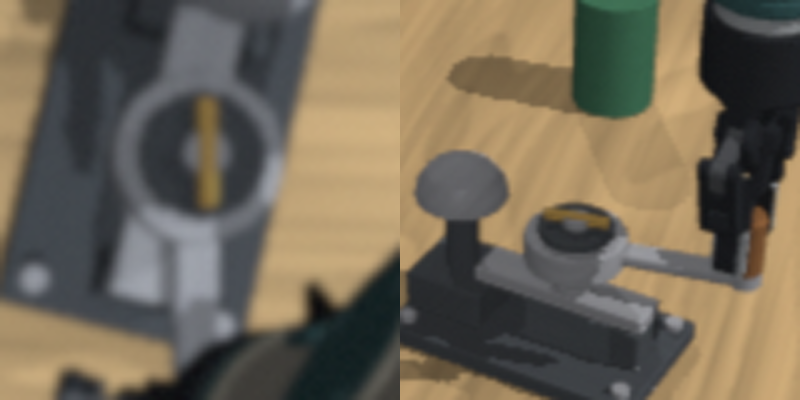

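The bar is at about 90° and still turning with the lever, so it isn't tight yet.

Emit:
arm_command(rot=[[0,0,-2],[0,0,-2]], slide=[[0,6,0],[1,6,0]], gripper=[45,45])

```text
clock: 4.45
eef_pos: [460.4, -180.0, 114.3]
tool_rot: [-3.137, -0.008, -1.809]
force: [-2.3, -8.5, 0.1]
width: 45.0
```

Emit:
arm_command(rot=[[0,0,-2]], slide=[[1,6,0]], gripper=[45])

```text
clock: 4.53
eef_pos: [461.4, -177.9, 114.6]
tool_rot: [-3.134, -0.013, -1.847]
force: [-2.7, -17.9, -3.5]
width: 45.3
```

```bash
python3 look.py p7
```

```text
[ 461.4 -177.9  114.6] [-3.134 -0.013 -1.847] [ -2.7 -17.9  -3.5] 45.25892318052481 4.5333
```

View pics/p7.png

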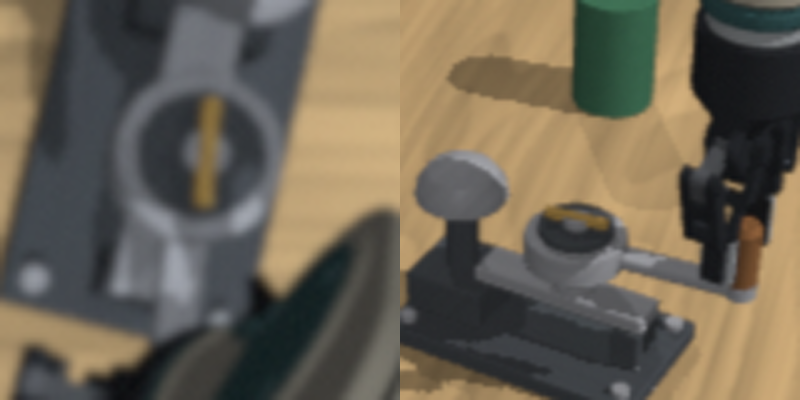

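Force has risen to 18 N and the bar is nearly stopped at about 93°. The bolt is tight and the clutch is loading, so I'll use smaller steps.

Emit:
arm_command(rot=[[0,0,0]], slide=[[1,4,0]], gripper=[45])

```text
clock: 4.72
eef_pos: [461.5, -176.4, 114.4]
tool_rot: [-3.134, -0.017, -1.847]
force: [-3.4, -10.4, -2.5]
width: 45.2
```

```bash
python3 look.py p8
```

```text
[ 461.5 -176.4  114.4] [-3.134 -0.017 -1.847] [ -3.4 -10.4  -2.5] 45.23929019245469 4.7167
```

View pics/p8.png

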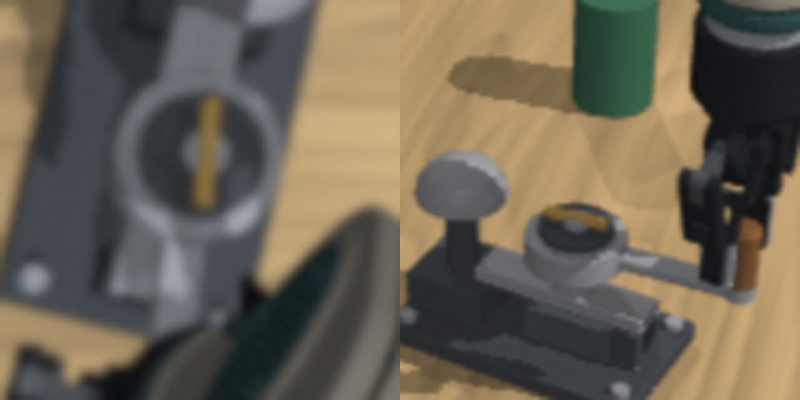

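Emit:
arm_command(rot=[[0,0,0],[0,0,-1]], slide=[[2,6,0],[2,6,0]], gripper=[45,45])

```text
clock: 4.98
eef_pos: [462.2, -172.9, 114.2]
tool_rot: [-3.133, -0.027, -1.87]
force: [-3.4, -14.7, -2.7]
width: 45.2
```

Emit:
arm_command(rot=[[0,0,-1],[0,0,-1]], slide=[[2,7,0],[2,7,0]], gripper=[45,45])

```text
clock: 5.15
eef_pos: [463.5, -170.3, 114.2]
tool_rot: [-3.128, -0.041, -1.914]
force: [-3.0, -15.3, -7.0]
width: 45.0
```

```bash
python3 look.py p9
```

```text
[ 463.5 -170.3  114.2] [-3.128 -0.041 -1.914] [ -3.  -15.3  -7. ] 45.0385134858909 5.15
```

View pics/p9.png

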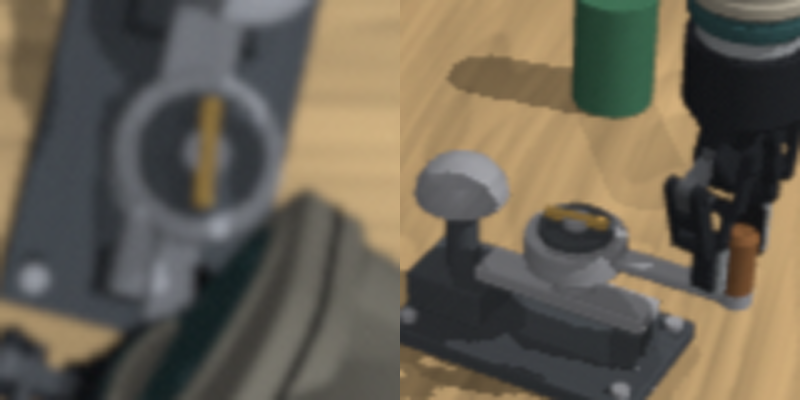

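Emit:
arm_command(rot=[[1.5,0,0],[1.5,0,0]], slide=[[2,7,0],[2,7,0]], gripper=[45,45])

```text
clock: 5.42
eef_pos: [463.7, -165.2, 114.0]
tool_rot: [3.138, -0.004, -1.916]
force: [-5.8, -15.3, 6.3]
width: 44.8
```

```bash
python3 look.py p10
```

```text
[ 463.7 -165.2  114. ] [ 3.138 -0.004 -1.916] [ -5.8 -15.3   6.3] 44.770098182809036 5.4167
```

View pics/p10.png

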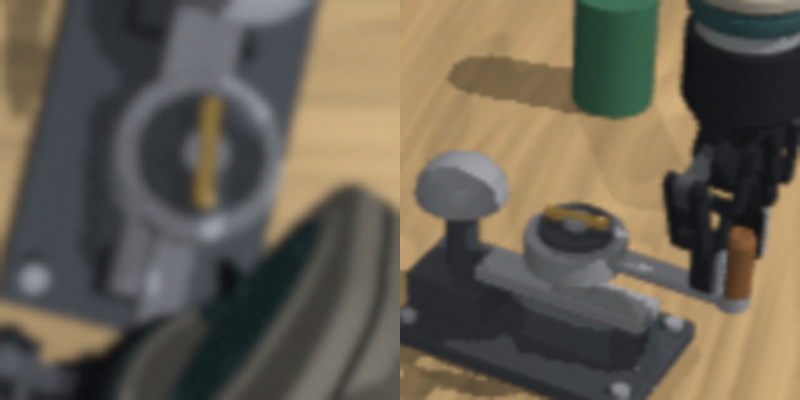

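Emit:
arm_command(rot=[[0,0,0],[0,0,0]], slide=[[2,6,0],[2,6,0]], gripper=[45,45])

```text
clock: 5.68
eef_pos: [464.5, -162.7, 114.5]
tool_rot: [3.14, -0.013, -1.925]
force: [-3.3, -13.0, -1.9]
width: 45.2
```

```bash
python3 look.py p11
```

```text
[ 464.5 -162.7  114.5] [ 3.14  -0.013 -1.925] [ -3.3 -13.   -1.9] 45.2310261049073 5.6833
```

View pics/p11.png

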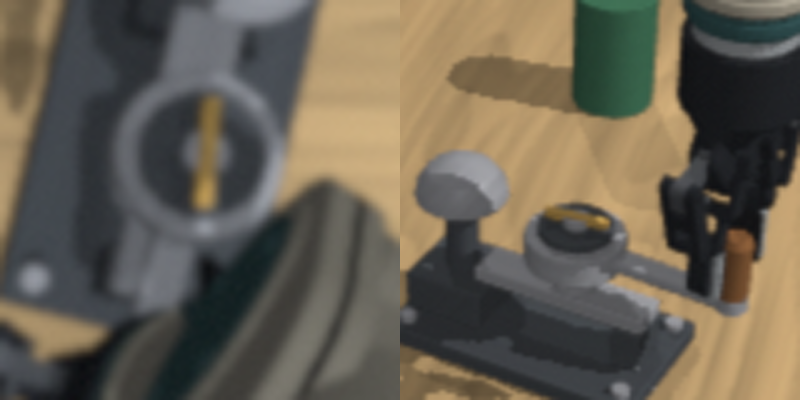

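Emit:
arm_command(rot=[[0.5,0,0],[0.5,0,0]], slide=[[3,8,0],[3,8,0]], gripper=[45,45])

```text
clock: 5.95
eef_pos: [465.6, -157.5, 114.3]
tool_rot: [3.134, -0.01, -1.931]
force: [-6.6, -16.5, -0.2]
width: 45.0
```

```bash
python3 look.py p12
```

```text
[ 465.6 -157.5  114.3] [ 3.134 -0.01  -1.931] [ -6.6 -16.5  -0.2] 44.9912570620853 5.95
```

View pics/p12.png

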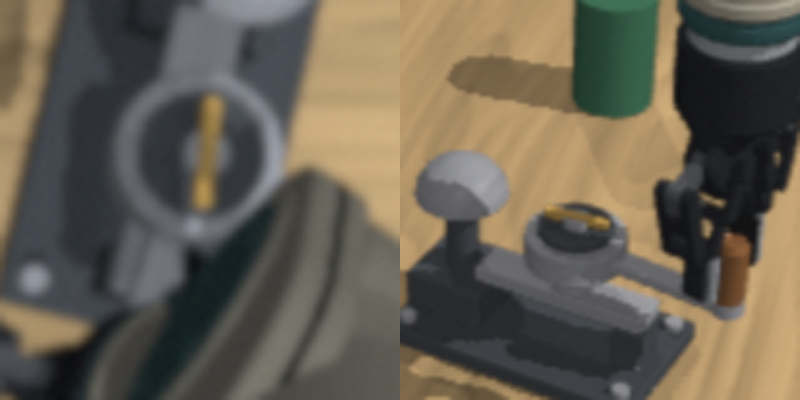

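```bash
cat > knob.py <<'E'
from h import *
import sys
b,d=get_image('side'); W=cloud('side',d)
hsv=cv2.cvtColor(b,cv2.COLOR_RGB2HSV)
m=(hsv[...,0]<14)&(hsv[...,1]>130)&(W[...,2]>115)&(W[...,2]<150)&(abs(W[...,0]-480)<70)&(abs(W[...,1]+180)<110)
P=W[m]; t=P[P[:,2]>135]
print('n',len(P),len(t),'mean',P.mean(0).round(1),'top',t.mean(0).round(1) if len(t) else '')
q=t.mean(0)if len(t)>5 else P.mean(0); print('ang',np.degrees(np.arctan2(q[1]+200,q[0]-571)).round(1),'r',np.hypot(q[1]+200,q[0]-571).round(1))
s=telemetry.read_state();print(s['eef_pos'].round(1),s['force'].round(1),s['clock'])
E
python3 knob.py
python3 - <<'E'
from h import *
d=np.load('pics/side0.npy');b=cv2.imread('pics/side0.png')[...,::-1]; W=cloud('side',d);hsv=cv2.cvtColor(b.copy(),cv2.COLOR_RGB2HSV)
m=(hsv[...,0]<14)&(hsv[...,1]>130)&(W[...,2]>115)&(W[...,2]<150)&(abs(W[...,0]-480)<70)&(abs(W[...,1]+230)<110)
P=W[m];t=P[P[:,2]>135];print(len(P),len(t),P.mean(0),t.mean(0))
E
```

```text
n 69 37 mean [ 459.  -161.7  133. ] top [ 459.7 -163.7  138.3]
ang 161.9 r 117.1
[ 465.9 -155.6  114.2] [-4.4 -9.8  0.5] 6.1
59 22 [ 476.7686516  -262.41820356  129.03014499] [ 477.51332489 -264.02938391  137.74940652]
```

Emit:
arm_command(rot=[[0,0,-1],[0,0,-1]], slide=[[3,7,0],[3,7,0]], gripper=[45,45])

```text
clock: 6.27
eef_pos: [467.8, -152.4, 114.3]
tool_rot: [3.135, -0.021, -1.973]
force: [-4.8, -14.7, -3.4]
width: 45.3
```

```bash
python3 knob.py
```

```text
n 83 38 mean [ 460.9 -157.5  131.6] top [ 461.5 -160.1  138.2]
ang 160.0 r 116.5
[ 467.9 -151.5  114.1] [-4.9 -9.8 -0.9] 6.3167
```

Emit:
arm_command(rot=[[0.5,0,-1],[0.5,0,-1]], slide=[[3,7,0],[3,7,0]], gripper=[45,45])

```text
clock: 6.48
eef_pos: [469.9, -147.7, 114.1]
tool_rot: [3.13, -0.017, -2.015]
force: [-4.9, -13.1, 0.7]
width: 45.3
```

```bash
python3 knob.py; python3 look.py p13
```

```text
n 86 37 mean [ 463.6 -152.5  131.2] top [ 464.7 -155.   138.1]
ang 157.0 r 115.4
[ 470.2 -146.9  114. ] [-2.7 -8.1  0.6] 6.5333
[ 470.2 -146.9  114. ] [ 3.129 -0.016 -2.015] [-2.7 -8.1  0.6] 44.91260813460931 6.5333
```

View pics/p13.png

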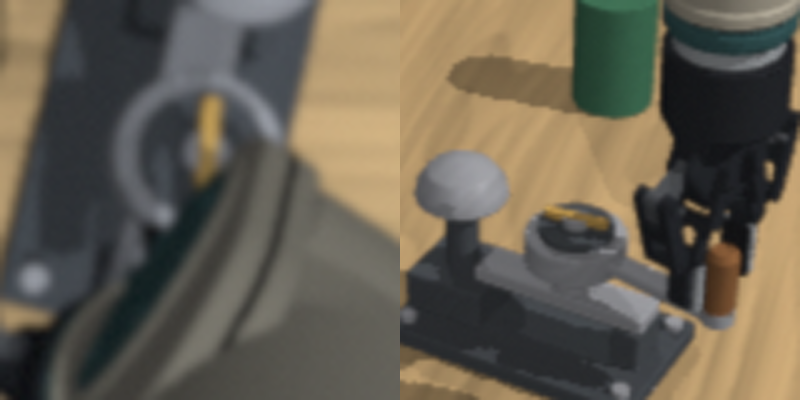

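Force is starting to fall (about 8.5 N holding), and the estimated slip is about 0.25–0.29 rad.

Emit:
arm_command(rot=[[0,0,-1],[0,0,-1]], slide=[[3,6,0],[2,5,0]], gripper=[45,45])

```text
clock: 6.8
eef_pos: [472.6, -142.4, 114.0]
tool_rot: [3.131, -0.024, -2.053]
force: [-1.3, -9.4, -1.6]
width: 45.6
```

```bash
python3 knob.py
```

```text
n 84 35 mean [ 465.9 -146.7  130.9] top [ 466.2 -149.6  138.4]
ang 154.3 r 116.3
[ 472.9 -141.7  114. ] [-2.1 -8.  -0.7] 6.85
```

Emit:
arm_command(rot=[[0,0,-1.5],[0,0,-1.5]], slide=[[3,5,0],[3,5,0]], gripper=[45,45])

```text
clock: 7.02
eef_pos: [475.4, -138.8, 113.8]
tool_rot: [3.132, -0.033, -2.111]
force: [-3.6, -11.0, -1.3]
width: 44.8
```

```bash
python3 knob.py;python3 look.py p14
```

```text
n 77 32 mean [ 468.1 -143.5  131.3] top [ 468.  -146.8  138.2]
ang 152.7 r 115.9
[ 475.7 -138.   113.7] [-2.3 -6.5  0.1] 7.0667
[ 475.7 -138.   113.7] [ 3.132 -0.032 -2.112] [-2.3 -6.5  0.1] 45.4785032700479 7.0667
```

View pics/p14.png

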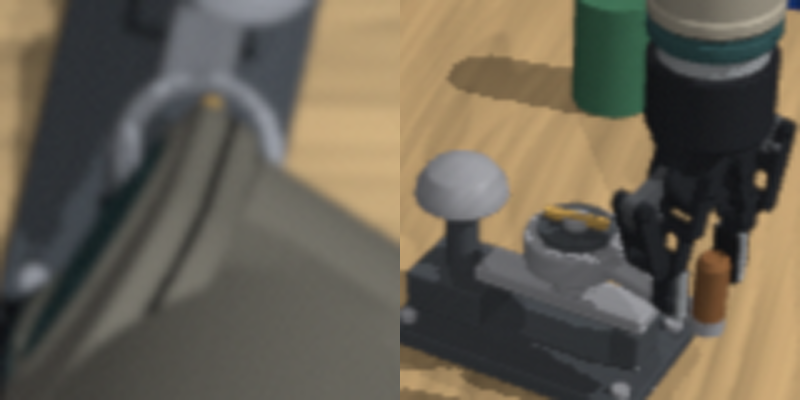

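Emit:
arm_command(rot=[[0.5,0,-1],[0.5,0,-1]], slide=[[3,6,0],[3,6,0]], gripper=[45,45])

```text
clock: 7.33
eef_pos: [478.7, -133.1, 113.7]
tool_rot: [3.125, -0.026, -2.147]
force: [-4.7, -12.7, 1.5]
width: 44.8
```

```bash
python3 knob.py
```

```text
n 74 31 mean [ 470.9 -137.4  130.9] top [ 470.4 -140.1  138. ]
ang 149.2 r 117.2
[ 478.9 -132.5  113.7] [-3.5 -8.3  1.6] 7.3833
```

Estimated slip is about 0.4 rad. I'll back the pad off the knob, open, lift, and then measure with a clear view.

Emit:
arm_command(rot=[[0,0,0],[0,0,0],[0,0,0]], slide=[[-4,-7,0],[0,0,0],[0,0,0]], gripper=[45,75,75])

```text
clock: 7.63
eef_pos: [473.5, -139.3, 113.2]
tool_rot: [3.122, -0.025, -2.146]
force: [0.2, 0.8, 0.1]
width: 67.5
```

```bash
python3 knob.py;python3 look.py p15
```

```text
n 69 24 mean [ 472.1 -134.6  130.1] top [ 473.4 -136.4  138.1]
ang 146.9 r 116.5
[ 473.4 -139.4  113.3] [ 0.1 -0.2  0.9] 7.6833
[ 473.4 -139.4  113.3] [ 3.122 -0.025 -2.146] [ 0.1 -0.2  0.9] 74.24296145027658 7.6833
```

View pics/p15.png

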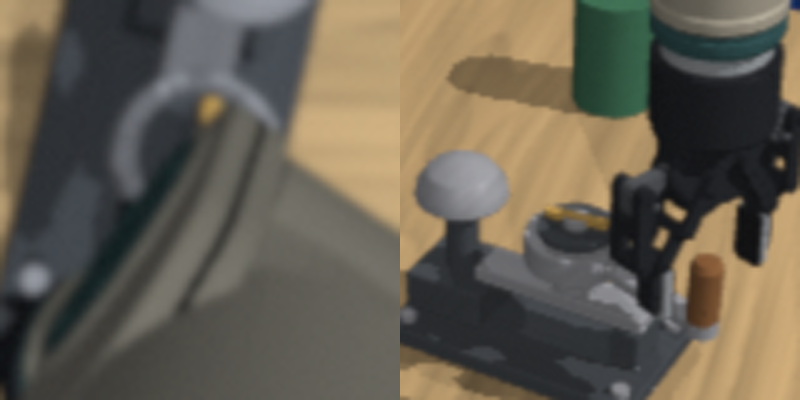

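Released. The lever holds and isn't touched. Lifting out now.

Emit:
arm_command(rot=[[0,0,0],[0,0,0],[0,0,0],[0,0,0],[0,0,0]], slide=[[0,0,15],[0,0,25],[0,0,30],[0,0,30],[0,0,0]], gripper=[85,85,85,85,85])

```text
clock: 8.2
eef_pos: [472.6, -135.0, 215.2]
tool_rot: [3.115, -0.025, -2.14]
force: [-0.5, -0.4, -0.7]
width: 85.1
```

Emit:
arm_command(rot=[[0,0,0],[0,0,0],[0,0,0],[0,0,0],[0,0,0]], slide=[[-8,-38,0],[-8,-38,0],[-8,-38,0],[-8,-38,0],[-8,-38,0]], gripper=[85,85,85,85,85])

```text
clock: 8.62
eef_pos: [438.9, -314.9, 216.3]
tool_rot: [3.117, -0.012, -2.108]
force: [0.7, -0.1, -0.3]
width: 85.1
```

```bash
sed -i "s/a\[180:260,335:415\]/a[185:275,315:405]/" look.py; python3 knob.py;python3 look.py p16
python3 - <<'E'
from h import *
a,d=get_image('top'); W=cloud('top',d)
# bar: yellow on top of housing
im0=cv2.imread('pics/top0.png')[...,::-1].copy()
for n,i,D in (('0',im0,np.load('pics/top0.npy')),('now',a,d)):
    h=cv2.cvtColor(i,cv2.COLOR_RGB2HSV); W=cloud('top',D)
    m=(h[...,0]>14)&(h[...,0]<28)&(h[...,1]>120)&(np.hypot(W[...,0]-571,W[...,1]+200)<28)&(W[...,2]>95)
    v,u=np.nonzero(m); P=W[m][:,:2]; c=P-P.mean(0); _,s,vt=np.linalg.svd(c,full_matrices=False)
    print(n,len(P),P.mean(0),s,'bar ang',np.degrees(np.arctan2(vt[0,1],vt[0,0]))%180)
    k=(h[...,0]<14)&(h[...,1]>120)&(W[...,2]>130)&(W[...,2]<150)&(abs(np.hypot(W[...,0]-571,W[...,1]+200)-115)<20)
    q=W[k].mean(0); print('knob',k.sum(),q,np.degrees(np.arctan2(q[1]+200,q[0]-571))%180)
    k=(h[...,0]<14)&(h[...,1]>120)&(W[...,2]>130)&(W[...,2]<150)&(np.hypot(W[...,0]-529,W[...,1]-148)<30); print('flat',k.sum(),W[k].mean(0))
E
```

```text
n 60 23 mean [ 472.2 -135.3  130.4] top [ 473.5 -137.6  138. ]
ang 147.4 r 115.8
[ 435.3 -325.7  217.2] [-0.9 -8.5  1. ] 8.6667
[ 435.3 -325.7  217.2] [ 3.122 -0.021 -2.119] [-0.9 -8.5  1. ] 85.12967099633275 8.6667
0 46 [ 570.98462796 -201.02041303] [87.43441979 10.80235968] bar ang 35.26879802810507
knob 33 [ 477.80545752 -264.71599474  138.74397522] 34.77682032974488
flat 43 [529.71000862 148.48269027 140.50960096]
now 44 [ 571.33077663 -200.96783923] [90.74529172  8.38304023] bar ang 174.80392601265928
knob 39 [ 473.96559609 -137.48542136  139.66672469] 147.20827269672336
flat 40 [530.60667789 148.92110823 140.84951041]
```

View pics/p16.png

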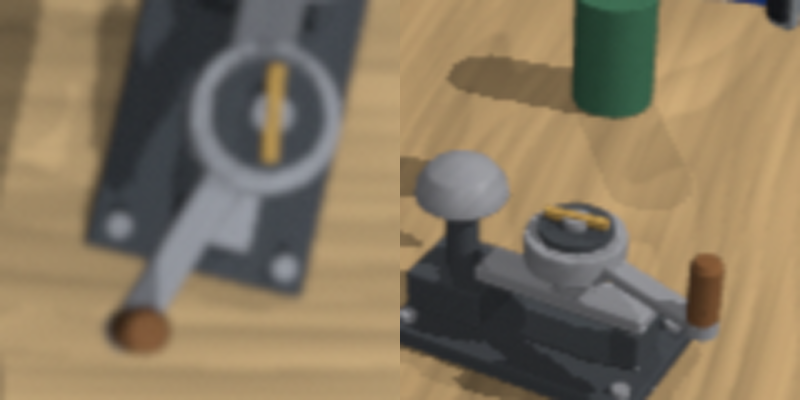

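The lever stands about 27.6° (0.48 rad) off the bar, in the first notch. The flat knob hasn't moved beyond measurement noise. I'll let the arm come to rest, then hand in.

Emit:
arm_command(rot=[[0,0,0],[0,0,0],[0,0,0]], slide=[[0,0,0],[0,0,0],[0,0,0]], gripper=[85,85,85])

```text
clock: 9.07
eef_pos: [440.1, -309.6, 215.0]
tool_rot: [3.114, -0.009, -2.106]
force: [0.8, -0.0, -0.8]
width: 85.5
```

```bash
python3 -c "
from h import *
print(telemetry.read_state()['force']); print(ctrl.finish_job())"
```

```text
[ 0.78851699 -0.04967941 -0.78726274]
the job is handed in; nothing more can be done
None
```

I tightened the domed stake's clamp by pushing its knob clockwise between loosely opened fingers until the clutch clicked once. I then backed off, opened, lifted clear and handed the job in at about 9 s. No verdict is reported.

**Last checks (camera):**
- **Bolt:** the brass bar turned about 40° (0.71 rad) and then stopped, so the bolt is tight.
- **Clutch:** the lever stands about 27.6° (0.48 rad) past the bar, in the first notch. After release it crept on about 2° and then stayed put.
- **Flat stake's knob:** within about 1 mm of where it was, which is measurement noise.
- **Robot:** clear of everything, with the tool force near zero.

**One disagreement:** the force while pushing the clutch read about 10–18 N, more than the 6 N peak you gave. It began to fall once the slip had passed roughly 0.25 rad, then read 9 N holding again on the last push before I released.

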